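Set the edge-bander trim and hold its dead-man plunger

ROBOT

A 6-joint arm with a two-finger parallel gripper is mounted at the origin on a cart in front of the work surface, level with it; the furniture and walls round the work are solid. World frame = base frame: x ahead of the robot, y to its left, z up, the work surface at z = 0. Lengths are in m, angles in rad, forces in N, time in s.
With the tool pointing down it reaches from about 0.35 to 0.775 m from the base axis. Payload 7.3 kg.
Tool frame: the origin (TCP) lies at the centre of the arm's flange, where the gripper is bolted on; the fingertips stand 178 mm ahead of it and the grasp point (between the pads) lies 159 mm ahead of it (tip_extent is the distance from the TCP to the fingertips, in m); z points along the fingers, y is the line along which they close (so a half turn about z gives the same grasp; the last joint's range is limited). The gripper opens to 92 mm and grips with 3 to 60 N. Pads are 19 mm wide; open, the fingers measure 130 mm over their backs; the gripper's body (75 mm by 190 mm) begins 47 mm behind the grasp point.
Start: joints at [-0.146, 0.342, 1.524, -0, 1.275, -0.146], TCP at [0.525, 0, 0.405] pointing down, gripper open.
Joint ranges: [-2.53, 2.53], [-0.77, 2.02], [0.04, 2.7], [-1, 4.14], [0.28, 2.66], [-3.11, 3.11]. Speed limits (rad/s): [2.57, 2.57, 3.14, 3.14, 3.14, 3.14].

INTERFACE

Orientations are given as [roll, pitch, yaw] about the fixed x, y, z axes, in that order (R = Rz(yaw) Ry(pitch) Rx(roll)).
In Python, from cell import * gives the robot as it stands.
- The arm moves only by the tool arm_command, never from a script. Its arguments are lists of equal length, an entry for each row: "xyz": the shift along the world's x, y, z in mm, a list of three; "spin": the turn about the world's z in degrees. In form: {"xyz": [[tx, ty, tz], ...], "spin": [spin, ...]}. A call has 1 to 20 rows; each row shifts and turns the commanded pose from where the row before left it; what a row does not reach is not made up. A row lasts 1/10 s, in which the tool goes at most 50 mm and 8.59 degrees, less where a joint would pass 70% of its speed; a pose out of reach is approached as far as the arm can. A call with a gripper value outside its range is refused whole. "jaw" is the opening, from -1 (shut) to 1 (fully open), set as the call begins (left out, the last holds). The fingers move at their own pace and stop on an object; "squeeze" is the grip in N (left out, the last holds). Time passes only in rows, so rows that do not move let the fingers close. It gives the time, the measured TCP pose, the force, the opening and the grip force at its end, in the units of the state.
- observe(): the state, without advancing time (a new reading comes with each control period).
- read_camera(name): name is "scene" or "side" or "wrist"; returns a dict with "img" (400x640x3 uint8, red, green, blue), "depth" (400x640 float32, m along the optical axis (not along the pixel's ray), 0 where there is no reading), "fx", "fy", "cx", "cy" (pixels), "dist_coeffs" ([k1, k2, p1, p2, k3] as OpenCV has them; the pictures are not rectified), "world_from_camera" (4x4, takes a point from camera to world coordinates). Camera axes: x right, y up, looking along -z (the intrinsics and any distortion apply to the point x, -y, -z); pixel columns grow to the right and rows downward; lengths in m; the calibration is good to about 2 mm. A picture is of the moment at which its call begins.
- hand_in(): hands the job in; it is judged then, once.
The state is a dict: "time": time; "qpos": joint angles; "qvel": joint speeds; "joint_efforts": joint torques, N m; "tool_pos": TCP position; "tool_rot": TCP orientation; "contact_force": force on the tool from outside, world axes, zero at the start; "torque": the same for the moment, N m; "opening": finger opening in m; "grip_force": force on a finger pad.
Only numpy, scipy, OpenCV 4.12 (cv2) and the standard library are available. Lean on these libraries where they do the work, as an engineer would, in place of code of your own. Each camera call takes 0.05 s, during which the arm holds its last target. There are 200 camera calls.

TASK

Set up the edge bander for a run: turn the black knurled knob on the trim unit until its pointer lines up with the red rider on the scale (not the yellow one), and let go of the knob. Then press the green dead-man plunger down with the fingers until its pointer stands inside the green zone and finish while still holding it there; never push it on into the red zone at the bottom, and leave the loose things on the bench where they lie.

Things in the scene. Friction and masses are not known exactly. Their poses are not given: they have to be found in the camera images.
- trim_unit: trim unit fixed to the bench: dark base plate 136 x 136 x 10 mm; near (-x) half: aluminium block (top 36 mm up) with white scale; far (+x) half: blue gearbox 58 x 80 mm (x, y), top 66 mm up, with the knob on it. Only the knob stands higher. Origin: centre of the underside; x away from the robot at yaw 0 (yaw within 0.35 rad), y left along the scale, z up.
- trim_knob (a joint): angle (rad) of the black knurled knob (34 mm diameter, 72 to 102 mm above the bench, upright axis at the unit's x = +30, y = 0 mm), positive anticlockwise seen from above, stops at +-3.4. It drives the pointer: 1 rad anticlockwise moves it 10 mm toward the unit's +y. Light friction (0.03 N m); it stays where it is left.
- knob_grip (a point): centre of the knob, on its axis, 15 mm under its top face and 87 mm above the bench; axes turn with the knob
- pointer_tip (a point): tip of the black needle (2.4 mm wide) that slides along the white scale in y of the trim unit, driven by the knob; 42 mm above the bench; points to -x toward the riders
- red_rider: red rider, 14 x 10 x 12 mm with a red nose 2.4 mm wide toward +x, fixed on the near rail of the scale. It is the mark: the nose lies on y = 0 of its own frame, whose axes are parallel to the trim unit's. Origin: centre of its underside, 36.5 mm above the bench; the pointer tip passes 18 mm beyond it (+x).
- yellow_rider: the same rider in yellow, at the other side of the scale: not the mark for this run
- dead_man_unit: dead-man unit fixed to the bench: dark base plate 100 x 136 x 10 mm, yellow round housing (52 mm diameter, top 66 mm up) with the plunger in it; 55 mm to the +y side of its axis an upright plate 36 mm wide (y), 114 mm high, whose -x face shows white, green, white and red (bottom) zones. Origin: underside, below the plunger's axis; z up; yaw within 0.4 rad.
- plunger (a joint): downward travel (m) of the plunger: 0 released, 0.024 at the stop. Spring: 3 N to start, plus 0.4 N per mm (8 N at 12.5 mm, 12.6 N at the stop); it springs back when let go. The plunger's black pointer stands in the green zone at travel 0.009 to 0.016 and in the red from 0.0205 on.
- plunger_top (a point): centre of the top of the green mushroom head (46 mm diameter, 17 mm thick, flat top of 32 mm diameter), 118 mm above the bench when released; moves down with the plunger
- slat_2: loose curved wooden slat 58 x 270 x 11 mm lying behind the units, not to be moved; origin under its centre
- bearing: loose steel bearing 39 mm diameter, 12 mm high, not to be moved; origin under its centre
- block_1: loose brown wooden block 34 x 60 x 24 mm, not to be moved; origin under its centre
- spanner: loose spanner 23 x 161 x 9 mm lying in front of the units, not to be moved; origin under its centre

How it is judged:
By the outcome, as a careful person would: the job done as asked, in the order asked, and still so for the second after the job is handed in, while the arm keeps its last pose, push and grip.
It also fails if it takes over 64 s, if anything falls off the work surface, if the arm or the gripper's body presses on something with over 40 N, if the wrist force passes 120 N, or if a joint passes its speed limit or range.

## Working session

There is one attempt and no reset: what is moved stays moved. The work goes in short steps, Python scripts to look and compute and a tool call to move; the robot and the scene stay as the last step left them, time stands still between calls to the robot, and variables do not carry over. Pictures are saved under pics/ and viewed, at most 10 in all, crops included, and the job is handed in when it is done.

Besides the shell and the picture viewer there is one more tool, called after "Emit:" as a command line: name --pt "numbers of a row" for each row, then --argument value for the rest. arm_command: Moves the arm, as the interface text tells. Its arguments: {"type":"object","properties":{"xyz":{"type":"array","items":{"type":"array","items":{"type":"number"}}},"spin":{"type":"array","items":{"type":"number"}},"jaw":{"type":"number"},"squeeze":{"type":"number"}},"required":["xyz","spin"]}

```bash
mkdir -p pics
cat > h.py <<'E'
from cell import *
import numpy as np, cv2
def cam(n):
    c=read_camera(n); c['K']=np.array([[c['fx'],0,c['cx']],[0,c['fy'],c['cy']],[0,0,1.]]); c['D']=np.array(c['dist_coeffs'],float); c['T']=np.array(c['world_from_camera']); return c
def ray(c,uv):
    p=cv2.undistortPoints(np.array(uv,float).reshape(-1,1,2),c['K'],c['D'])[:,0]
    d=np.c_[p[:,0],-p[:,1],-np.ones(len(p))]@c['T'][:3,:3].T
    return c['T'][:3,3],d
def onz(c,uv,z):
    o,d=ray(c,uv); return o+d*((z-o[2])/d[:,2])[:,None]
def save(c,n,crop=None,s=1):
    im=c['img'][...,::-1]
    if crop: im=im[crop[1]:crop[3],crop[0]:crop[2]]
    cv2.imwrite('pics/'+n,cv2.resize(im,None,fx=s,fy=s,interpolation=cv2.INTER_CUBIC))
E
python3 - <<'E'
from h import *
s=observe(); print({k:np.round(v,3) for k,v in s.items()})
ims=[]
for n in ['scene','side','wrist']:
    c=cam(n); save(c,n+'0.png'); print(n,c['T'].round(3).tolist(),c['fx'],c['D'])
    np.savez(n+'0.npz',**c)
E
```

```text
{'time': np.float64(0.0), 'qpos': array([-0.146,  0.343,  1.525,  0.   ,  1.275, -0.146]), 'qvel': array([-0.001, -0.002,  0.   , -0.   , -0.   ,  0.002]), 'joint_efforts': array([ 1.0000e-03, -4.3125e+01, -2.4422e+01,  7.2000e-02,  5.6000e-02,
       -0.0000e+00]), 'tool_pos': array([0.525, 0.   , 0.404]), 'tool_rot': array([-3.14 , -0.   ,  1.571]), 'contact_force': array([-0.662, -0.58 , -0.32 ]), 'torque': array([ 0.009, -0.063,  0.031]), 'grip_force': np.float64(0.0), 'opening': np.float64(0.092)}
scene [[0.656, 0.514, -0.553, -0.152], [-0.755, 0.43, -0.496, -0.693], [-0.017, 0.742, 0.67, 0.947], [0.0, 0.0, 0.0, 1.0]] 518.1149599464836 [-0.01184809  0.          0.          0.          0.        ]
side [[-0.973, 0.129, -0.192, 0.327], [-0.231, -0.503, 0.833, 0.88], [0.011, 0.855, 0.519, 0.689], [0.0, 0.0, 0.0, 1.0]] 466.9082159783519 [-0.02242343  0.          0.          0.          0.        ]
wrist [[1.0, -0.001, 0.001, 0.525], [0.0, 0.962, 0.273, 0.075], [-0.001, -0.273, 0.962, 0.384], [0.0, 0.0, 0.0, 1.0]] 351.8435824387146 [0.00139745 0.         0.         0.         0.        ]
```

View pics/scene0.png

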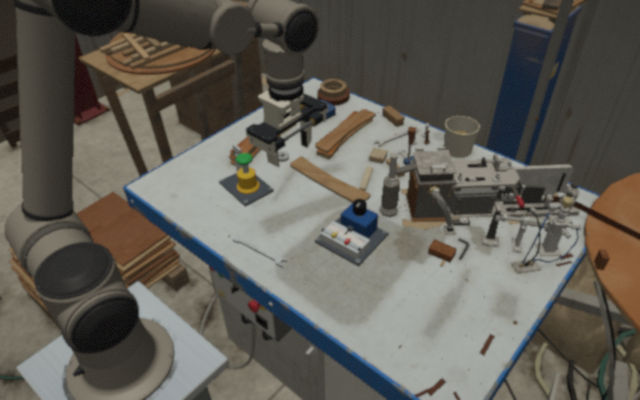

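View pics/side0.png

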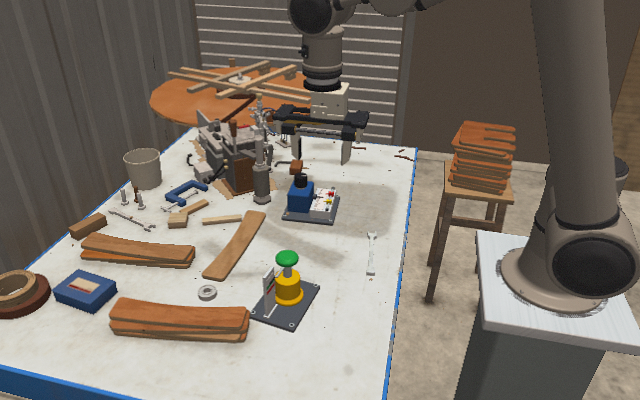

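View pics/wrist0.png

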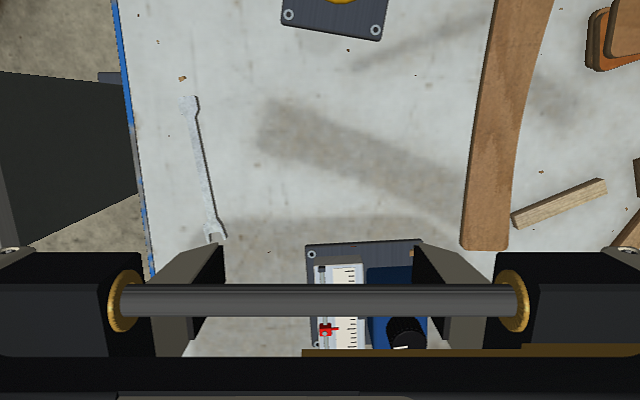

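Scene: the trim unit is at (352,228) and the dead-man unit at (246,180). Side: the knob is at (300,180) and the green head at (287,257). Wrist: the unit is partly hidden, with the red rider at (326,329) and the knob at (405,340).

Run:
```python
from h import *
L=lambda n:dict(np.load(n+'0.npz',allow_pickle=True))
w,s,c=L('wrist'),L('side'),L('scene')
print('plate corners',onz(w,[(306,245),(423,240)],.01).round(4).tolist())
print('knob w',onz(w,[(405,335)],.102).round(3),'side',onz(s,[(300,177)],.102).round(3),'scene',onz(c,[(360,203)],.102).round(3))
for n,C in(('side',s),('scene',c)):
    h=cv2.cvtColor(C['img'],cv2.COLOR_RGB2HSV)
    m=cv2.inRange(h,(50,130,60),(75,255,255)); k,l,st,ce=cv2.connectedComponentsWithStats(m); i=1+st[1:,4].argmax()
    print(n,'green',ce[i],st[i],onz(C,[ce[i]],.112).round(4))
    m=cv2.inRange(h,(20,150,100),(30,255,255)); k,l,st,ce=cv2.connectedComponentsWithStats(m); i=1+st[1:,4].argmax(); print('yel',ce[i],st[i],onz(C,[ce[i]],.04).round(4))
save(s,'sidecrop.png',(230,160,350,330),3.5)
```

```text
plate corners [[0.5108, -0.0767, 0.01], [0.6436, -0.0705, 0.01]]
knob w [[ 0.605 -0.129  0.102]] side [[ 0.607 -0.132  0.102]] scene [[ 0.61  -0.143  0.102]]
side green [286.59121622 258.05743243] [276 250  22  17 296] [[0.5433 0.2024 0.112 ]]
yel [288.39920949 289.33860343] [275 269  28  37 759] [[0.5387 0.2115 0.04  ]]
scene green [243.66942149 158.38016529] [237 154  15  10 121] [[0.543 0.198 0.112]]
yel [245.53472222 174.45138889] [237 169  18  12 144] [[0.5553 0.2159 0.04  ]]
```

Emit:
arm_command --pt "0 -30 0" --pt "0 -40 0" --pt "0 -40 0" --pt "0 -40 0" --pt "0 0 0" --pt "0 0 0" --spin '[0,0,0,0,0,0]'

```text
time: 0.75
tool_pos: [0.5248, -0.1507, 0.4042]
tool_rot: [-3.141, -0.001, 1.569]
contact_force: [0.2, 0.4, -0.0]
opening: 0.0919
grip_force: 0.0
```

Run:
```python
from h import *
c=cam('wrist'); save(c,'w1.png'); np.savez('w1.npz',**c); print(observe()['tool_pos'],c['T'].round(3).tolist())
```

```text
[ 0.52489037 -0.14975627  0.40438678] [[1.0, 0.002, 0.001, 0.525], [-0.002, 0.962, 0.272, -0.076], [-0.001, -0.272, 0.962, 0.384], [0.0, 0.0, 0.0, 1.0]]
```

View pics/w1.png

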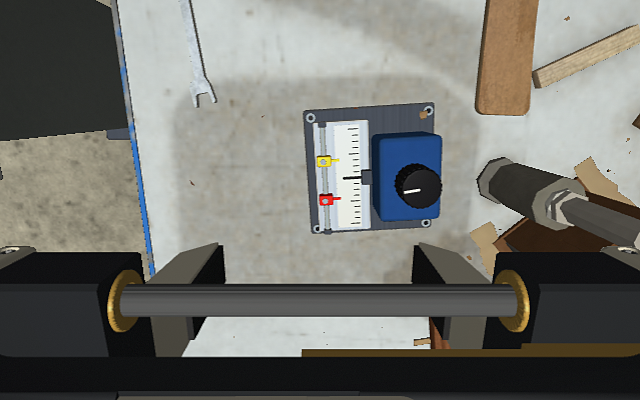

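Wrist view: plate corners (304,109), (434,102), (311,234), (440,227). Needle tip is at (344,179), red nose at (340,198), yellow nose at (338,160), and the knob top at about (420,186). A tall machine part stands to the right from about (480,175).

```bash
cat > m.py <<'E'
from h import *
def unit(c):
    h=cv2.cvtColor(c['img'],cv2.COLOR_RGB2HSV)
    def big(lo,hi,box):
        m=cv2.inRange(h,lo,hi); z=np.zeros_like(m); x0,y0,x1,y1=box; z[y0:y1,x0:x1]=m[y0:y1,x0:x1]
        return np.argwhere(z)[:,::-1]
    return h,big
E
python3 - <<'E'
from m import *
c=dict(np.load('w1.npz')); h,big=unit(c)
q=onz(c,[(304,109),(434,102),(440,227),(311,234)],.01); print(q.round(4).tolist())
cen=q[:,:2].mean(0); ax=(q[1]+q[2]-q[0]-q[3])[:2]; ay=(q[0]+q[1]-q[2]-q[3])[:2]; print('cen',cen,np.linalg.norm(ax)/2,np.linalg.norm(ay)/2,'yaw',np.arctan2(ax[1],ax[0]),np.arctan2(-ay[0],ay[1]))
# blue top depth
P=lambda uv:None
d=c['depth']
for n,uv in dict(blue=(385,205),knob=(425,175),can=(497,175),can2=(550,195),nut=(570,205),rod=(620,225),brown=(500,235)).items():
    z=d[uv[1],uv[0]]; o,r=ray(c,[uv]); f=-(c['T'][:3,2]); print(n,z,(o+r[0]*z).round(3))
red=big((0,150,120),(8,255,255),(310,185,350,215)); print('red',red.min(0),red.max(0),red.mean(0))
for v in range(192,206): print(v,''.join('%4d,%3d,%3d|'%tuple(c['img'][v,u]) for u in range(334,344)))
g=cv2.cvtColor(c['img'],cv2.COLOR_RGB2GRAY); print(g[172:186,340:364])
k=cv2.inRange(h,(0,0,0),(180,255,45)); k[:, :394]=0;k[:,445:]=0;k[:150]=0;k[215:]=0
n,l,st,ce=cv2.connectedComponentsWithStats(k);print(st[1:],ce[1:])
save(c,'w1c.png',(296,95,446,240),4)
E
```

```text
[[0.5104, -0.0778, 0.01], [0.6429, -0.0711, 0.01], [0.6615, -0.2058, 0.01], [0.5165, -0.2139, 0.01]]
cen [ 0.58283811 -0.14214462] 0.1389723030558449 0.1359570928022095 yaw 0.053103745647909796 0.0911416474911746
blue 0.32928538 [ 0.587 -0.164  0.067]
knob 0.2858266 [ 0.612 -0.129  0.102]
can 0.35963392 [ 0.707 -0.143  0.029]
can2 0.28764486 [ 0.714 -0.145  0.105]
nut 0.26769498 [ 0.716 -0.148  0.126]
rod 0.22327252 [ 0.716 -0.148  0.172]
brown 0.0 [ 0.525 -0.076  0.384]
red [320 196] [340 204] [328.12844037 199.50458716]
192  195,206,218| 194,205,217| 207,219,222| 228,233,228| 234,238,230| 232,236,229| 232,236,229| 232,236,228| 232,236,228| 232,237,229|
193  197,209,219| 194,205,217| 209,220,223| 229,234,229| 234,239,230| 232,236,229| 232,236,228| 232,236,228| 231,236,228| 232,236,229|
194  199,213,224| 195,207,219| 185,196,203| 209,216,207| 235,239,230| 233,237,229| 232,237,229| 232,236,228| 232,236,228| 232,236,229|
195  201,220,231| 196,211,224| 202,218,226| 226,234,232| 236,244,235| 234,242,234| 233,241,232| 233,238,231| 232,237,229| 232,236,228|
196  203,238,251| 199,231,245| 2
[... 2091 characters left out ...]
255 255
  255 255 234  90  52  81]
 [235 237 242 249 253 254 253 253 253 252 250 248 246 245 244 243 242 242
  242 249 223  84  49  82]
 [235 235 236 238 239 239 239 238 239 238 237 237 237 238 240 241 241 240
  241 246 218  78  44  80]
 [235 235 235 235 235 235 235 235 235 235 235 235 237 243 251 255 255 255
  253 251 217  73  40  79]
 [235 235 235 235 235 235 235 234 234 234 234 235 238 194  29   0   3   1
   23 174 247 172  30  72]
 [235 235 234 234 234 234 234 234 235 234 234 235 237 242 249 253 254 253
  250 246 238 177  81  74]
 [235 234 234 234 235 235 234 234 234 234 234 234 235 236 238 239 240 240
  239 239 231 215 221 226]]
[[ 395  163   47   46 1499]] [[418.26284189 185.37625083]]
```

View pics/w1c.png

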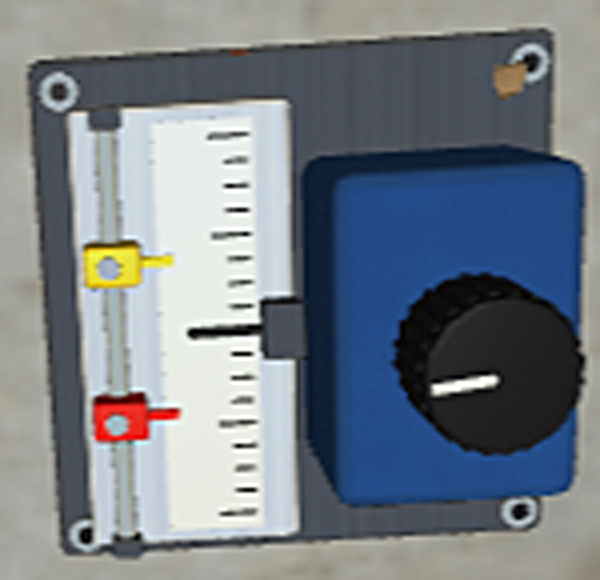

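Run:
```python
from m import *
c=dict(np.load('w1.npz'))
q=onz(c,[(303.5,110.5),(433,102.5),(431,227),(312,233.5)],.01)
cen=q[:,:2].mean(0); ax=(q[1]+q[2]-q[0]-q[3])[:2]; ay=(q[0]+q[1]-q[2]-q[3])[:2]; yaw=(np.arctan2(ax[1],ax[0])+np.arctan2(-ay[0],ay[1]))/2
print(q[:,:2].round(4).tolist());print('cen',cen,np.linalg.norm(ax)/2,np.linalg.norm(ay)/2,'yaws',np.arctan2(ax[1],ax[0]),np.arctan2(-ay[0],ay[1]))
print('knob top',onz(c,[(423.5,187.7)],.102))
R=np.array([[np.cos(yaw),-np.sin(yaw)],[np.sin(yaw),np.cos(yaw)]])
print('knob from plate',cen+R@[.03,0])
loc=lambda uv,z:(onz(c,[uv],z)[0,:2]-cen)@R
for z in(.042,.045): print(z,'needle',loc((343.5,177.4),z),'red',loc((338.5,198.1),z))
```

```text
[[0.5098, -0.0792], [0.642, -0.0716], [0.6514, -0.2058], [0.5177, -0.2133]]
cen [ 0.58021864 -0.14248326] 0.13315128101146403 0.1343799039878774 yaws 0.05697792635793119 0.06436345777005066
knob top [[ 0.61127472 -0.13972257  0.102     ]]
knob from plate [ 0.61016344 -0.14066426]
0.042 needle [-0.03038082  0.00157502] red [-0.03629387 -0.01919864]
0.045 needle [-0.03056183  0.00217357] red [-0.03642305 -0.01841798]
```

Run:
```python
from h import *
k=np.array([.611,-.140])
for n in ['scene0','side0','w1']:
    c=dict(np.load(n+'.npz')); d=c['depth']; vv,uu=np.mgrid[0:400:2,0:640:2]; z=d[::2,::2].ravel()
    o,r=ray(c,np.c_[uu.ravel(),vv.ravel()]); p=(o+r*z[:,None])[z>0]
    rr=np.linalg.norm(p[:,:2]-k,axis=1); m=(rr<.16)&(p[:,2]>.11)&(p[:,2]<(.2 if n!='w1' else .4)); q=p[m]
    print(n,len(q))
    for b in np.unique(np.round(q/.02).astype(int),axis=0)[:40]: print((b*.02).round(2).tolist(),end=' ')
    print()
```

```text
scene0 111
[0.72, -0.16, 0.12] [0.72, -0.16, 0.14] [0.72, -0.16, 0.16] [0.72, -0.16, 0.18] [0.72, -0.14, 0.12] [0.72, -0.14, 0.18] [0.74, -0.24, 0.12] [0.74, -0.24, 0.14] [0.74, -0.22, 0.12] [0.74, -0.22, 0.14] [0.74, -0.22, 0.16] [0.74, -0.2, 0.12] [0.74, -0.18, 0.12] [0.74, -0.18, 0.14] [0.74, -0.16, 0.12] [0.74, -0.16, 0.14] [0.74, -0.16, 0.18] [0.76, -0.22, 0.12] [0.76, -0.2, 0.12] [0.76, -0.2, 0.16] [0.76, -0.18, 0.12] [0.76, -0.18, 0.14] [0.76, -0.16, 0.14] 
side0 81
[0.72, -0.16, 0.12] [0.72, -0.16, 0.14] [0.72, -0.16, 0.16] [0.72, -0.16, 0.18] [0.72, -0.14, 0.12] [0.72, -0.14, 0.14] [0.72, -0.14, 0.16] [0.72, -0.14, 0.18] [0.74, -0.24, 0.12] [0.74, -0.22, 0.12] [0.74, -0.22, 0.14] [0.74, -0.22, 0.16] [0.74, -0.16, 0.12] [0.74, -0.16, 0.14] [0.74, -0.16, 0.16] [0.74, -0.16, 0.18] [0.74, -0.14, 0.12] [0.74, -0.14, 0.14] [0.76, -0.2, 0.12] [0.76, -0.18, 0.14] [0.76, -0.16, 0.12] [0.76, -0.16, 0.14] 
w1 20254
[0.46, -0.14, 0.24] [0.46, -0.14, 0.26] [0.46, -0.14, 0.32] [0.46, -0.12, 0.3] [0.46, -0.12, 0.32] [0.46, -0.12, 0.34] [0.48, -0.16, 0.22] [0.48, -0.16, 0.24] [0.48, -0.16, 0.26] [0.48, -0.16, 0.28] [0.48, -0.16, 0.3] [0.48, -0.14, 0.22] [0.48, -0.14, 0.24] [0.48, -0.14, 0.26] [0.48, -0.14, 0.28] [0.48, -0.14, 0.3] [0.48, -0.14, 0.32] [0.48, -0.12, 0.3] [0.48, -0.12, 0.32] [0.48, -0.12, 0.34] [0.5, -0.12, 0.3] [0.5, -0.12, 0.32] [0.5, -0.12, 0.34] [0.52, -0.12, 0.3] [0.52, -0.12, 0.32] [0.52, -0.12, 0.34] [0.54, -0.12, 0.3] [0.54, -0.12, 0.32] [0.54, -0.12, 0.34] [0.56, -0.12, 0.3] [0.56, -0.12, 0.32] [0.56, -0.12, 0.34] [0.58, -0.16, 0.22] [0.58, -0.16, 0.24] [0.58, -0.16, 0.26] [0.58, -0.16, 0.28] [0.58, -0.14, 0.22] [0.58, -0.14, 0.24] [0.58, -0.14, 0.26] [0.58, -0.14, 0.28]
```

Emit:
arm_command --pt "10 2 0" --pt "10 2 0" --pt "10 2 0" --pt "10 2 0" --pt "10 2 0" --pt "10 0 0" --pt "10 0 0" --pt "10 0 0" --pt "6 0 0" --pt "0 0 0" --pt "0 0 0" --pt "0 0 0" --pt "0 0 0" --pt "0 0 0" --pt "0 0 0" --pt "0 0 0" --spin '[8,8,8,8,8,8,8,8,8,8,8,8,8,8,8,0]'

```text
time: 2.4
tool_pos: [0.6111, -0.1383, 0.4047]
tool_rot: [3.141, -0.0, -2.615]
contact_force: [0.1, -0.3, -0.1]
opening: 0.0917
grip_force: 0.0
```

Emit:
arm_command --pt "0 -2 -20" --pt "0 0 -25" --pt "0 0 -25" --pt "0 0 -25" --pt "0 0 -25" --pt "0 0 -20" --pt "0 0 -12" --pt "0 0 0" --pt "0 0 0" --spin '[0,0,0,0,0,0,0,0,0]'

```text
time: 3.3
tool_pos: [0.6113, -0.1417, 0.2534]
tool_rot: [-3.141, 0.001, -2.619]
contact_force: [0.8, 0.4, 0.1]
opening: 0.0917
grip_force: 0.0
```

Emit:
arm_command --pt "0 0 0" --pt "0 0 0" --pt "0 0 0" --pt "0 0 0" --pt "0 0 0" --pt "0 0 0" --pt "0 0 0" --pt "0 0 0" --spin '[0,0,0,0,0,0,0,0]' --jaw -0.4 --squeeze 12

```text
time: 4.1
tool_pos: [0.6109, -0.1418, 0.2527]
tool_rot: [3.141, -0.0, -2.618]
contact_force: [0.4, 0.8, 2.7]
opening: 0.0335
grip_force: 12.0
```

Emit:
arm_command --pt "0 0 0" --pt "0 0 0" --pt "0 0 0" --pt "0 0 0" --pt "0 0 0" --pt "0 0 0" --pt "0 0 0" --pt "0 0 0" --pt "0 0 0" --pt "0 0 0" --pt "0 0 0" --pt "0 0 0" --spin '[-4,-6,-6,-6,-6,-6,-6,-6,-6,-6,-2,0]'

```text
time: 5.3
tool_pos: [0.6109, -0.1425, 0.2527]
tool_rot: [-3.141, 0.0, 2.618]
contact_force: [-1.9, -3.4, -0.0]
opening: 0.0334
grip_force: 12.0
```

Run:
```python
from h import *
c=cam('wrist'); save(c,'w2.png'); np.savez('w2.npz',**c)
```

```text
(no output)
```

View pics/w2.png

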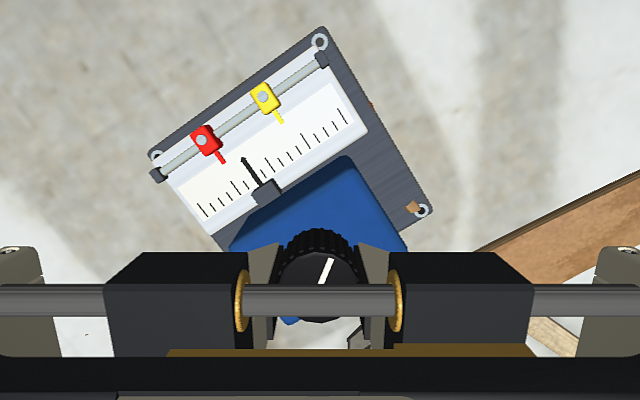

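Wrist view with the knob gripped: red nose tip at about (223,161), needle tip at (243,159), and the needle has moved toward the red rider.

```bash
cat > d.py <<'E'
from h import *
def delta(c,box,yaw=.0607,cen=(.5802,-.1425),z=.042):
    """red nose and needle tip regions -> local y, from colour masks"""
    x0,y0,x1,y1=box; im=c['img'].astype(int); R=np.array([[np.cos(yaw),-np.sin(yaw)],[np.sin(yaw),np.cos(yaw)]])
    sub=im[y0:y1,x0:x1]; red=(sub[...,0]>120)&(sub[...,1]<90)&(sub[...,2]<90); blk=sub.max(-1)<70
    out=[]
    for m,xr in((red,(-.040,-.035)),(blk,(-.030,-.022))):
        p=np.argwhere(m)[:,::-1]+[x0,y0]; l=(onz(c,p,z)[:,:2]-cen)@R
        s=(l[:,0]>xr[0])&(l[:,0]<xr[1]); out.append(l[s]); print(s.sum(),l[s].mean(0).round(5),l[s,1].min().round(4),l[s,1].max().round(4),'x range',l[:,0].min().round(4),l[:,0].max().round(4))
    print('delta mm',1e3*(out[0][:,1].mean()-out[1][:,1].mean()))
E
python3 - <<'E'
from d import *
for n,b in(('w1',(315,174,360,205)),('w2',(180,110,262,190))):
    c=dict(np.load(n+'.npz'))
    for z in (.042,.045): delta(c,b,z=z)
E
```

```text
15 [-0.03777 -0.01899] -0.0201 -0.0178 x range -0.0559 -0.0347
18 [-0.02637  0.00113] -0.0 0.002 x range -0.0588 -0.015
delta mm -20.115060818831346
15 [-0.03789 -0.01821] -0.0194 -0.0171 x range -0.0559 -0.0349
16 [-0.02566  0.00179] 0.0011 0.0025 x range -0.0588 -0.0154
delta mm -19.99155428906387
39 [-0.0375  -0.01905] -0.0202 -0.0179 x range -0.0569 -0.0345
59 [-0.026   -0.00987] -0.0223 -0.0084 x range -0.062 -0.0126
delta mm -9.179774964088143
41 [-0.03751 -0.01812] -0.0193 -0.017 x range -0.0564 -0.0345
60 [-0.026   -0.00907] -0.0213 -0.0076 x range -0.0616 -0.0129
delta mm -9.055795588204822
```

Emit:
arm_command --pt "0 0 0" --pt "0 0 0" --pt "0 0 0" --pt "0 0 0" --spin '[0,0,0,0]' --jaw 0.3

```text
time: 5.75
tool_pos: [0.6111, -0.1417, 0.2527]
tool_rot: [3.141, -0.0, 2.618]
contact_force: [-0.4, 0.2, 0.0]
opening: 0.0582
grip_force: 0.0
```

Emit:
arm_command --pt "0 1 0" --pt "0 0 0" --pt "0 0 0" --pt "0 0 0" --pt "0 0 0" --pt "0 0 0" --pt "0 0 0" --pt "0 0 0" --pt "0 0 0" --pt "0 0 0" --spin '[6,8,8,8,8,8,8,6,0,0]'

```text
time: 6.75
tool_pos: [0.611, -0.1409, 0.2527]
tool_rot: [3.141, 0.0, -2.621]
contact_force: [0.3, 0.1, 0.2]
opening: 0.0599
grip_force: 0.0
```

Emit:
arm_command --pt "0 0 0" --pt "0 0 0" --pt "0 0 0" --pt "0 0 0" --pt "0 0 0" --pt "0 0 0" --spin '[0,0,0,0,0,0]' --jaw -0.4

```text
time: 7.35
tool_pos: [0.6111, -0.1413, 0.2528]
tool_rot: [-3.141, 0.0, -2.618]
contact_force: [1.6, -2.1, -1.6]
opening: 0.0336
grip_force: 12.0
```

Emit:
arm_command --pt "0 0 0" --pt "0 0 0" --pt "0 0 0" --pt "0 0 0" --pt "0 0 0" --pt "0 0 0" --pt "0 0 0" --pt "0 0 0" --pt "0 0 0" --pt "0 0 0" --pt "0 0 0" --pt "0 0 0" --spin '[-4,-6,-6,-6,-6,-6,-6,-6,-4,-2,0,0]'

```text
time: 8.55
tool_pos: [0.6112, -0.1423, 0.2528]
tool_rot: [-3.14, 0.002, 2.757]
contact_force: [1.3, -7.7, -3.2]
opening: 0.0336
grip_force: 12.0
```

Run:
```python
from d import *
c=cam('wrist'); save(c,'w3.png',(150,60,310,200),5); np.savez('w3.npz',**c)
delta(c,(150,60,300,185))
```

```text
39 [-0.03763 -0.01902] -0.0201 -0.0178 x range -0.0565 -0.0345
59 [-0.0259  -0.01862] -0.0226 -0.0174 x range -0.0629 -0.0025
delta mm -0.40182793099101044
```

View pics/w3.png

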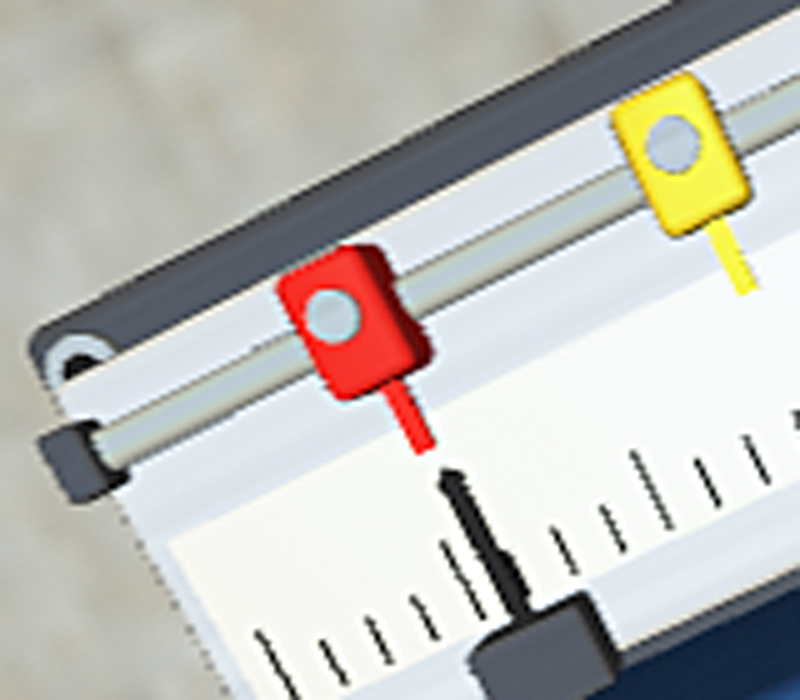

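The needle tip (crop 450,475) sits slightly on the +y side of the red nose line (crop 428,452), and it still has under 1 mm to go.

```bash
cat > e.py <<'E'
from h import *
def fine(c,yaw=.0607,cen=(.5802,-.1425),z=.042,yr=-.019):
    # resample patch of the scale plane in unit axes (0.1 mm/px), then profile
    R=np.array([[np.cos(yaw),-np.sin(yaw)],[np.sin(yaw),np.cos(yaw)]])
    xs=np.arange(-.040,-.022,.0005); ys=np.arange(yr-.006,yr+.006,.0001)
    X,Y=np.meshgrid(xs,ys,indexing='ij'); P=np.c_[np.c_[X.ravel(),Y.ravel()]@R.T+cen,np.full(X.size,z)]
    T=np.linalg.inv(c['T']); q=P@T[:3,:3].T+T[:3,3]; q=q*[1,-1,-1]
    uv=cv2.projectPoints(q,np.zeros(3),np.zeros(3),c['K'],c['D'])[0].reshape(X.shape+(2,)).astype(np.float32)
    g=cv2.remap(c['img'],uv[...,0],uv[...,1],cv2.INTER_LINEAR).astype(float)[...,1]
    for x,r in zip(xs,g):
        w=np.clip(200-r,0,None)
        if w.max()>60:
            i=w.argmax(); s=slice(max(0,i-20),i+21); print(round(x*1e3,1),round((ys[s]*w[s]).sum()/w[s].sum()*1e3,2),end=' | ')
    print()
E
python3 - <<'E'
from e import *
fine(dict(np.load('w3.npz')))
fine(dict(np.load('w2.npz')),yr=-.0095)
fine(dict(np.load('w2.npz')))
E
```

```text
-40.0 -18.96 | -39.5 -18.84 | -39.0 -19.0 | -38.5 -18.94 | -38.0 -19.16 | -37.5 -19.06 | -37.0 -19.03 | -36.5 -19.1 | -36.0 -19.05 | -35.5 -19.15 | -35.0 -19.12 | -34.5 -19.16 | -31.5 -18.53 | -31.0 -18.26 | -30.5 -18.51 | -30.0 -18.7 | -29.5 -18.57 | -29.0 -18.32 | -28.5 -18.44 | -28.0 -18.45 | -27.5 -18.34 | -27.0 -18.53 | -26.5 -18.39 | -26.0 -18.34 | -25.5 -18.46 | -25.0 -18.39 | -24.5 -18.49 | -24.0 -18.48 | -23.5 -18.49 | -23.0 -18.52 | -22.5 -18.41 | 
-31.5 -9.22 | -31.0 -9.29 | -30.5 -9.49 | -30.0 -9.8 | -29.5 -9.41 | -29.0 -9.34 | -28.5 -9.35 | -28.0 -9.46 | -27.5 -9.45 | -27.0 -9.37 | -26.5 -9.3 | -26.0 -9.44 | -25.5 -9.43 | -25.0 -9.43 | -24.5 -9.32 | -24.0 -9.29 | -23.5 -9.45 | -23.0 -9.49 | -22.5 -9.43 | 
-40.0 -18.86 | -39.5 -19.12 | -39.0 -18.99 | -38.5 -19.09 | -38.0 -18.94 | -37.5 -18.89 | -37.0 -19.03 | -36.5 -19.07 | -36.0 -18.96 | -35.5 -19.0 | -35.0 -19.16 | -34.5 -19.06 | -24.5 -22.31 | -24.0 -22.18 | -23.5 -22.4 | -23.0 -22.29 | -22.5 -22.32 |
```

Emit:
arm_command --pt "0 0 0" --pt "0 0 0" --pt "0 0 0" --pt "0 0 0" --spin '[-2,-1.5,0,0]'

```text
time: 9.0
tool_pos: [0.6111, -0.1423, 0.2528]
tool_rot: [-3.14, 0.002, 2.696]
contact_force: [0.8, -6.7, -3.4]
opening: 0.0337
grip_force: 12.0
```

Emit:
arm_command --pt "0 0 0" --pt "0 0 0" --pt "0 0 0" --pt "0 0 0" --pt "0 0 0" --spin '[0,0,0,0,0]' --jaw 0.5

```text
time: 9.5
tool_pos: [0.611, -0.1408, 0.2528]
tool_rot: [3.141, -0.0, 2.697]
contact_force: [1.2, 0.1, 1.1]
opening: 0.0668
grip_force: 0.0
```

Emit:
arm_command --pt "0 0 10" --pt "0 0 25" --pt "0 0 30" --pt "0 0 30" --pt "0 0 30" --pt "0 0 10" --pt "0 0 0" --pt "0 0 0" --spin '[0,0,0,0,0,0,0,0]'

```text
time: 10.3
tool_pos: [0.6107, -0.1409, 0.3865]
tool_rot: [-3.141, -0.002, 2.696]
contact_force: [-0.5, -0.3, -0.5]
opening: 0.0692
grip_force: 0.0
```

Run:
```python
from e import *
c=cam('wrist');np.savez('w4.npz',**c); fine(c); fine(c,z=.045)
```

```text
-40.0 -19.11 | -39.5 -18.96 | -39.0 -18.9 | -38.5 -19.02 | -38.0 -19.16 | -37.5 -19.09 | -37.0 -18.99 | -36.5 -19.01 | -36.0 -19.11 | -35.5 -19.15 | -35.0 -19.07 | -34.5 -18.86 | -31.0 -19.03 | -30.5 -18.92 | -30.0 -19.01 | -29.5 -19.13 | -29.0 -19.08 | -28.5 -19.08 | -28.0 -19.16 | -27.5 -19.06 | -27.0 -18.93 | -26.5 -18.99 | -26.0 -19.15 | -25.5 -19.15 | -25.0 -19.05 | -24.5 -19.0 | -24.0 -19.08 | -23.5 -19.16 | -23.0 -19.18 | -22.5 -19.07 | 
-40.0 -18.61 | -39.5 -18.46 | -39.0 -18.39 | -38.5 -18.5 | -38.0 -18.64 | -37.5 -18.58 | -37.0 -18.48 | -36.5 -18.49 | -36.0 -18.59 | -35.5 -18.63 | -35.0 -18.57 | -34.5 -18.35 | -31.5 -18.56 | -31.0 -18.52 | -30.5 -18.41 | -30.0 -18.5 | -29.5 -18.61 | -29.0 -18.56 | -28.5 -18.58 | -28.0 -18.64 | -27.5 -18.52 | -27.0 -18.42 | -26.5 -18.5 | -26.0 -18.66 | -25.5 -18.63 | -25.0 -18.53 | -24.5 -18.48 | -24.0 -18.57 | -23.5 -18.64 | -23.0 -18.65 | -22.5 -18.52 |
```

The needle lines up with the red nose to within about 0.1 mm, and the knob is released. Next is the plunger.

Emit:
arm_command --pt "0 20 5" --pt "0 35 5" --pt "0 40 5" --pt "0 40 5" --pt "0 40 0" --pt "0 40 0" --pt "0 40 0" --pt "0 40 0" --pt "0 31 0" --pt "0 15 0" --pt "0 0 0" --pt "0 0 0" --pt "0 0 0" --spin '[5,5,5,5,5,0,0,0,0,0,0,0,0]' --jaw -1

```text
time: 11.65
tool_pos: [0.6113, 0.1984, 0.4075]
tool_rot: [-3.141, -0.0, 3.131]
contact_force: [-0.8, -0.3, -0.2]
opening: 0.0003
grip_force: 0.0
```

Run:
```python
from h import *
c=cam('wrist'); save(c,'w5.png'); np.savez('w5.npz',**c)
h=cv2.cvtColor(c['img'],cv2.COLOR_RGB2HSV); m=cv2.inRange(h,(50,130,60),(75,255,255)); k,l,st,ce=cv2.connectedComponentsWithStats(m); i=1+st[1:,4].argmax()
print('green',ce[i],st[i],onz(c,[ce[i]],.112).round(4),observe()['tool_pos'])
```

```text
green [317.8940256  116.15184922] [ 289   86   59   61 2812] [[0.5446 0.2001 0.112 ]] [0.6113193  0.19833104 0.40763549]
```

View pics/w5.png

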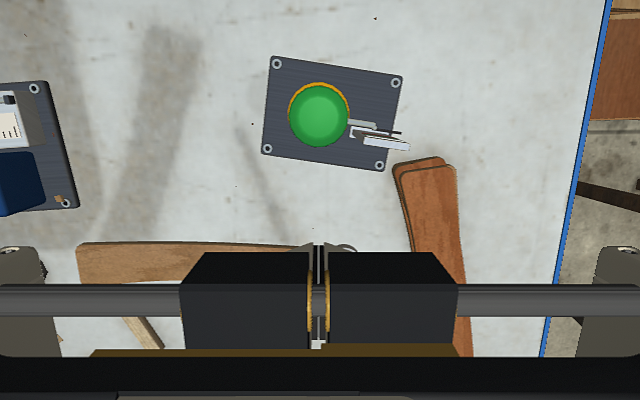

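The green head is centred at pixel (318,116), with the zone plate to its right at (385,140). The head is at (0.544, 0.200).

Emit:
arm_command --pt "-15 2 0" --pt "-20 0 0" --pt "-20 0 0" --pt "-12 0 0" --pt "0 0 -20" --pt "0 0 -25" --pt "0 0 -25" --pt "0 0 -20" --pt "0 0 -12" --pt "0 0 0" --pt "0 0 0" --spin '[0,0,0,0,0,0,0,0,0,0,0]' --squeeze 20

```text
time: 12.8
tool_pos: [0.5444, 0.2016, 0.3065]
tool_rot: [3.141, 0.001, 3.132]
contact_force: [-0.2, 0.5, 0.2]
opening: 0.0004
grip_force: 0.0
```

Emit:
arm_command --pt "0 0 -2" --pt "0 0 -2" --pt "0 0 -2" --pt "0 0 -2" --pt "0 0 -1" --pt "0 0 0" --pt "0 0 0" --spin '[0,0,0,0,0,0,0]'

```text
time: 13.5
tool_pos: [0.544, 0.202, 0.2967]
tool_rot: [3.141, 0.0, 3.133]
contact_force: [0.3, 0.1, -0.2]
opening: 0.0008
grip_force: 0.0
```

Near contact (about 0.296). I'll press on to TCP 0.2835.

Emit:
arm_command --pt "0 0 -2" --pt "0 0 -2" --pt "0 0 -2" --pt "0 0 -2" --pt "0 0 0" --pt "0 0 0" --spin '[0,0,0,0,0,0]'

```text
time: 14.1
tool_pos: [0.5441, 0.202, 0.289]
tool_rot: [3.141, 0.001, 3.133]
contact_force: [-0.6, 0.2, 5.2]
opening: 0.0003
grip_force: 2.5
```

Emit:
arm_command --pt "0 0 -2" --pt "0 0 -2" --pt "0 0 -1" --pt "0 0 0" --pt "0 0 0" --pt "0 0 0" --spin '[0,0,0,0,0,0]'

```text
time: 14.7
tool_pos: [0.5441, 0.2021, 0.2843]
tool_rot: [3.141, 0.001, 3.133]
contact_force: [-1.3, -0.3, 7.4]
opening: 0.0005
grip_force: 3.4
```

Run:
```python
from h import *
s=observe(); print(s['tool_pos'],s['contact_force'])
w=cam('wrist')['img'][0:250,190:510]; d=cam('side')['img'][220:345,220:380]
c=cv2.resize(d,None,fx=4,fy=4,interpolation=cv2.INTER_CUBIC)
w=cv2.resize(w,(160,125)) if 0 else w
o=np.zeros((600,800,3),np.uint8); o[:500,:640]=c; cv2.imwrite('pics/s6.png',o[:500,:640,::-1])
```

```text
[0.54410226 0.20207367 0.2843053 ] [-1.25183064 -0.25834632  7.41460258]
```

View pics/s6.png

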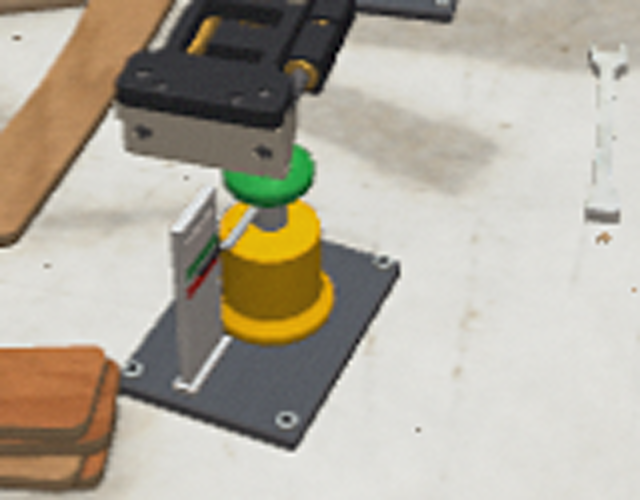

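The side view shows the fingers on the green head at crop (270,175), with the pointer arm at the green stripe near (215,245). Force (7.4 N, about 11 mm) and height (11.7 mm) agree, so I'll go 1 mm deeper to centre it and hand in.

Emit:
arm_command --pt "0 0 -1" --pt "0 0 0" --pt "0 0 0" --pt "0 0 0" --pt "0 0 0" --spin '[0,0,0,0,0]'

```text
time: 15.3
tool_pos: [0.5441, 0.202, 0.2834]
tool_rot: [3.141, 0.001, 3.133]
contact_force: [-0.6, 0.4, 6.4]
opening: 0.0004
grip_force: 3.6
```

```bash
python3 -c "
from cell import *
s=observe(); print(s['tool_pos'],s['contact_force'])
if 6.6<s['contact_force'][2]<9.2 and .281<s['tool_pos'][2]<.286: print(hand_in())"
```

```text
[0.54411253 0.20203323 0.28338784] [-0.63377224  0.41106144  6.43747366]
```

Run:
```python
from h import *
f=[];z=[]
for i in range(10):
    c=cam('side'); s=observe(); f.append(s['contact_force'][2]); z.append(s['tool_pos'][2])
print(np.mean(f),np.std(f),np.mean(z))
h=cv2.cvtColor(c['img'],cv2.COLOR_RGB2HSV)
c0=dict(np.load('side0.npz')); h0=cv2.cvtColor(c0['img'],cv2.COLOR_RGB2HSV)
# drop of the green head's lower edge, as height above the bench
for H,C in((h0,c0),(h,c)):
    m=cv2.inRange(H,(50,130,60),(75,255,255)); m[:,:270]=0; m[:240]=0; m[272:]=0
    p=np.argwhere(m); b=[(u,p[p[:,1]==u,0].max()) for u in range(283,293)]; v=np.mean([x[1] for x in b])
    o,r=ray(C,[(288,v)]); t=(.200+.02-o[1])/r[0,1]; print(v,(o+r[0]*t).round(4))
cv2.imwrite('pics/s7.png',cv2.resize(c['img'][255:320,255:300,::-1],None,fx=9,fy=9,interpolation=cv2.INTER_CUBIC))
```

```text
7.150690850471996 0.2531351495560509 0.2833869220156312
265.7 [0.5354 0.22   0.1088]
270.8 [0.5357 0.22   0.0961]
```

View pics/s7.png

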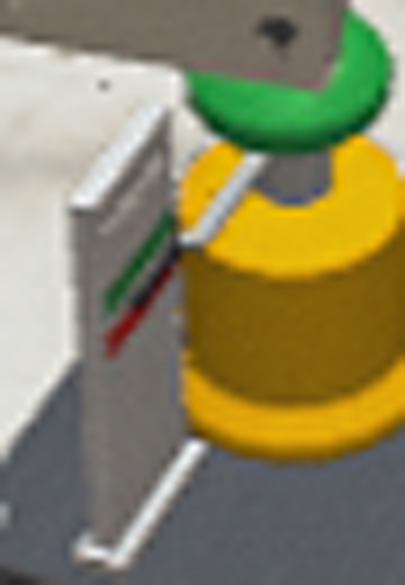

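The close-up shows the black pointer just below the green stripe as seen from above. It stands in front of the plate, so from this camera it looks lower than it is. The head's drop in the images (12.7 mm), the TCP height (12.6 mm) and the force (about 10.5 mm) all fall between 9 and 16 mm, so I'm handing in.

```bash
python3 -c "
from cell import *
print(hand_in())"
```

```text
the job is handed in; nothing more can be done
None
```

The job is handed in: the knob's pointer is on the red rider (within about 0.1 mm) and released, and the plunger is held at about 12.5 mm, inside the green zone by head drop, tool height and force, though the side picture was too oblique to show the pointer there directly.

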